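# Put the brass doming punch back in its empty holder

## Task

Tidy up the goldsmith's bench after doming: pick up the brass-headed punch and lower it, foot first, into the hole of the empty wooden holder, keeping hold of it until it is well down in the hole rather than dropping it in. Let go and leave it standing on the bottom of the hole; leave the red-headed punch on the bench and the bright-headed punch in the other holder where they stand.

Things in the scene. Friction and masses are not known exactly. Their poses are not given: they have to be found in the camera images.
- punch_brass: Brass-headed doming punch: upright tool 110 mm tall, round steel shank 22 mm diameter from the foot up to 70 mm, then a round head 30 mm diameter from 70 to 110 mm (straight sides from 70 to 98 mm, domed top), all on one axis; about 0.35 kg. Origin: centre of the foot (its flat underside); z axis along the punch towards the head. Stands loose and upright on the bench at the start. The one to move.
- socket (a point): Centre of the hole's mouth in the top face of the empty wooden holder, a fixed reddish-brown wooden block 90 x 90 mm and 60 mm high on the bench. The hole is vertical, round, 38 mm in diameter and 45 mm deep, with a flat bottom 15 mm above the bench. z axis up, x and y along the block's sides. The punch has 8 mm of play all round, so it may lean a little in the hole.
- punch_red: Red-headed punch, same shape, size and origin as the brass-headed one. Stands loose and upright on the bench; must be left standing.
- punch_steel: Bright silver-headed punch, same shape, size and origin as the brass-headed one. Stands loose in the hole of a second holder just like the empty one, foot 15 mm and head top 125 mm above the bench; leave it there. The two holders and the two punches on the bench stand in a row across the bench in any order, centres at least 130 mm apart.

How it is judged:
By the outcome, as a careful person would: the job done as asked, in the order asked, and still so for the second after the job is handed in, with the robot touching nothing.
It also fails if it takes over 48 s, if anything falls off the work surface, if the arm or the gripper's body presses on something with over 40 N, if the wrist force passes 120 N, or if a joint passes its speed limit or range.

## Robot

A 6-joint arm with a two-finger parallel gripper is mounted at the origin on the work surface. World frame = base frame: x ahead of the robot, y to its left, z up, the work surface at z = 0. Lengths are in m, angles in rad, forces in N, time in s.
With the tool pointing down it reaches from about 0.275 to 0.75 m from the base axis. Payload 10.2 kg.
Tool frame: the origin (TCP) lies at the centre of the arm's flange, where the gripper is bolted on; the fingertips stand manip.tip_reach ahead of it and the grasp point (between the pads) lies 155 mm ahead of it (manip.tip_reach is the distance from the TCP to the fingertips, in m); z points along the fingers, y is the line along which they close (so a half turn about z gives the same grasp; the last joint's range is limited). The gripper opens to 85 mm and grips with 20 to 120 N. Pads are 22 mm wide; open, the fingers measure 114 mm over their backs; the gripper's body (76 mm by 85 mm) begins 54 mm behind the grasp point. The pads swing forward as they close: fully open they stand 13 mm farther back than shut.
Start: joints at [-1.475, 0.313, 1.498, -0, 1.331, -0.223], TCP at [0.165, -0.499, 0.405] pointing down, gripper open.
Joint ranges: [-2.94, 2.94], [-0.97, 2.17], [0.19, 2.56], [-1.23, 4.37], [0.02, 3.11], [-2.88, 2.88]. Speed limits (rad/s): [2.39, 2.39, 3.01, 3.14, 3.14, 3.14].

## Interface

Orientations are given as a rotation vector (axis times angle).
In Python, from station import sense, cams, job, manip gives the robot as it stands. The module is installed in compiled form; this text tells all that it offers.
- The arm moves only by the tool play_rows, never from a script. Its argument "steps" is a list that holds one entry, the list of rows, each a list of 5 numbers: the opening, from 0 (shut) to 1 (fully open), then the shift along the tool's x, y, z in m, then the turn about the tool's z in degrees. A call has 1 to 5 rows; each row shifts and turns the commanded pose from where the row before left it, along the tool's axes as they then stand; what a row does not reach is not made up. A row lasts 1/12 s, in which the tool goes at most 41.7 mm and 7.16 degrees, less where a joint would pass 70% of its speed; a pose out of reach is approached as far as the arm can. A call with a gripper value outside its range is refused whole. The fingers move at their own pace and stop on an object; "newtons" is the grip in N (left out, the last holds). Time passes only in rows, so rows that do not move let the fingers close. It gives the time, the measured TCP pose, the force, the opening and the grip force at its end, in the units of the state.
- sense(): the state, without advancing time (a new reading comes with each control period).
- cams.capture(name): name is "scene" or "side" or "wrist"; returns a dict with "color" (480x640x3 uint8, red, green, blue), "z_map" (480x640 float32, m along the optical axis (not along the pixel's ray), 0 where there is no reading), "fx", "fy", "cx", "cy" (pixels), "extrinsics" (4x4, takes a point from camera to world coordinates); the wrist camera has in their place "mount" (4x4, takes a point from camera to tool coordinates, whose origin is the TCP and whose axes are the flange's). Camera axes: x right, y up, looking along -z (the intrinsics and any distortion apply to the point x, -y, -z); pixel columns grow to the right and rows downward; lengths in m; the calibration is good to about 2 mm. A picture is of the moment at which its call begins: read the wrist's pose just before it.
- job.job_done(): hands the job in; it is judged then, once.
The state is a dict: "t": time; "joint_positions": joint angles; "dq": joint speeds; "effort": joint torques, N m; "position": TCP position; "eef_rot": TCP orientation; "contact_force": force on the tool from outside, world axes, zero at the start; "wrist_torque": the same for the moment, N m; "width": opening from 0.0 (shut) to 1.0 (fully open); "finger_force": force on a finger pad.
Only numpy, scipy, OpenCV 4.12 (cv2) and the standard library are available. Lean on these libraries where they do the work, as an engineer would, in place of code of your own. Each camera call takes 0.05 s, during which the arm holds its last target. There are 200 camera calls.

## Working session

There is one attempt and no reset: what is moved stays moved. The work goes in short steps, Python scripts to look and compute and a tool call to move; the robot and the scene stay as the last step left them, time stands still between calls to the robot, and variables do not carry over. Pictures are saved under pics/ and viewed, at most 10 in all, crops included, and the job is handed in when it is done.

Besides the shell and the picture viewer there is one more tool, called after "Request:" as name([rows], argument=value, ...), one row to a line, values as JSON. play_rows: Moves the arm, as the interface text tells. Its arguments: {"type":"object","properties":{"steps":{"type":"array"},"newtons":{"type":"number"}},"required":["steps"]}

```bash
mkdir -p pics; python3 - <<'E'
from station import sense,cams,manip
import cv2,numpy as np
s=sense();print(s,manip.tip_reach)
for n in("scene","side"):
    c=cams.capture(n);np.savez(n,**{k:v for k,v in c.items()})
    cv2.imwrite(f"pics/{n}0.png",c["color"][...,::-1]);print(n,c["fx"],c["fy"],c["cx"],c["cy"],c["extrinsics"].round(3).tolist(),c.keys())
E
```

```text
{'t': 0.0, 'joint_positions': array([-1.47537507e+00,  3.13426622e-01,  1.49841411e+00,  5.32169950e-06,
        1.33099817e+00, -2.23387910e-01]), 'dq': array([ 0.00144804, -0.00205203,  0.00158372,  0.00123131,  0.00070684,
        0.00058809]), 'effort': array([ 7.87811259e-04, -4.12267685e+01, -2.59743029e+01, -1.25817155e-04,
        4.01416677e-03, -1.75154815e-05]), 'position': array([ 0.16454508, -0.49850813,  0.40415555]), 'eef_rot': array([-3.10053616e+00, -4.98466835e-01, -1.33217527e-04]), 'contact_force': array([-0.23248089,  0.40255777, -0.39419678]), 'wrist_torque': array([-0.02113365,  0.0345222 , -0.00907379]), 'finger_force': 0.0, 'width': 0.9992279012131747} 0.1734
scene 622.2612384906992 622.2612384906992 313.96342330204635 229.62424431287906 [[-0.199, -0.75, 0.631, 1.197], [0.98, -0.159, 0.12, 0.126], [0.01, 0.643, 0.766, 0.918], [0.0, 0.0, 0.0, 1.0]] dict_keys(['color', 'z_map', 'fx', 'fy', 'cx', 'cy', 'extrinsics'])
side 561.4398913039987 561.4398913039987 321.90228420423745 238.68171815783546 [[-0.785, 0.449, -0.428, 0.034], [-0.62, -0.555, 0.554, 0.649], [0.012, 0.7, 0.714, 0.908], [0.0, 0.0, 0.0, 1.0]] dict_keys(['color', 'z_map', 'fx', 'fy', 'cx', 'cy', 'extrinsics'])
```

View pics/scene0.png

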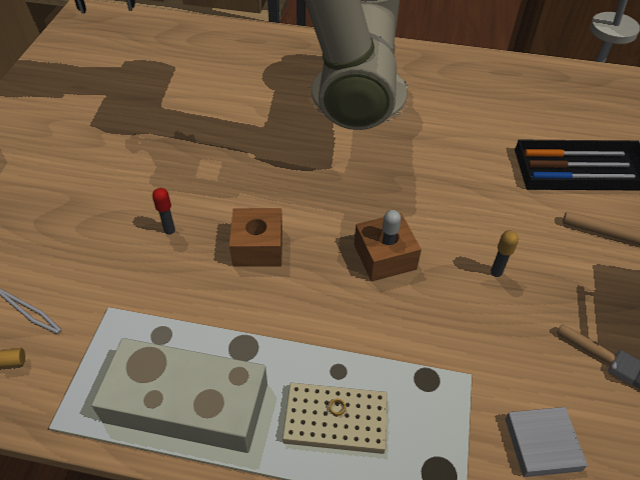

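View pics/side0.png

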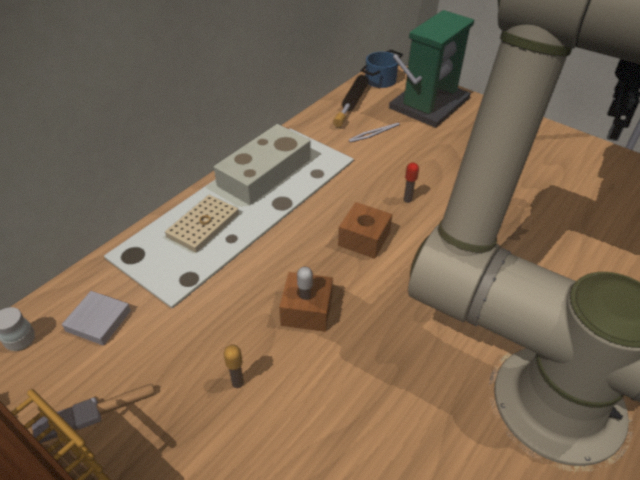

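Scene view: red punch at (162,200), empty holder with its hole at (256,227), steel punch at (391,222) in the second holder, brass head at (508,242) with its foot at (498,274). Side view: brass head at (233,356), hole at (366,220).

```bash
cat > h.py <<'E'
import numpy as np,cv2
def K(c): return np.array([[c["fx"],0,c["cx"]],[0,c["fy"],c["cy"]],[0,0,1.]])
def ray(c,uv,T):
    uv=np.atleast_2d(uv).astype(float)
    d=np.c_[(uv[:,0]-c["cx"])/c["fx"],-(uv[:,1]-c["cy"])/c["fy"],-np.ones(len(uv))]@T[:3,:3].T
    return T[:3,3],d
def plane(c,uv,T,z):
    o,d=ray(c,uv,T); return o+d*((z-o[2])/d[:,2])[:,None]
def world(c,T):
    v,u=np.mgrid[:480,:640]; o,d=ray(c,np.c_[u.ravel(),v.ravel()],T)
    return (o+d*np.asarray(c["z_map"]).reshape(-1,1)).reshape(480,640,3)
def tri(r1,r2):
    (a,d),(b,e)=r1,r2; d=d[0];e=e[0]
    s=np.linalg.lstsq(np.c_[d,-e],b-a,rcond=None)[0]
    p,q=a+s[0]*d,b+s[1]*e; return (p+q)/2,np.linalg.norm(p-q)
def box(m,x0,y0,x1,y1):
    o=np.zeros_like(m,np.uint8); o[y0:y1,x0:x1]=m[y0:y1,x0:x1]; return o
def big(m):
    n,l,s,ce=cv2.connectedComponentsWithStats(m); i=1+s[1:,4].argmax(); return l==i,ce[i],s[i]
E
python3 - <<'E'
from h import *
B={"scene":((485,220,530,262),(225,200,290,270)),"side":((215,335,250,375),(330,195,400,260))}
R=[]
for n,(hb,bb) in B.items():
    c=np.load(n+".npz");T=c["extrinsics"];W=world(c,T)
    hsv=cv2.cvtColor(c["color"],cv2.COLOR_RGB2HSV)
    m=box((cv2.inRange(hsv,(10,150,60),(30,255,255))>0)&(W[...,2]>.06),*hb)
    k,ce,s=big(m);R.append(ray(c,ce,T));p=W[k]
    print(n,"head",ce,s,p.min(0),p.max(0),"plane.09",plane(c,ce,T,.09))
    top=box(abs(W[...,2]-.06)<.006,*bb);k,ce,s=big(top)
    cs,h=cv2.findContours(k.astype(np.uint8),cv2.RETR_CCOMP,cv2.CHAIN_APPROX_NONE)
    for q,hh in zip(cs,h[0]):
        if len(q)<15: continue
        P=plane(c,q[:,0],T,.06)[:,:2].astype(np.float32)
        print("hole" if hh[3]>=0 else "block",cv2.minAreaRect(P),cv2.minEnclosingCircle(P))
print("tri",tri(*R))
E
```

```text
scene head [509.13712375 242.01672241] [501 231  17  24 299] [0.46135789 0.12611217 0.07091568] [1.19662607 0.34135945 0.91834954] plane.09 [[0.47185505 0.32971936 0.09      ]]
block ((0.5064100623130798, -0.11296068131923676), (0.09437946230173111, 0.09038840234279633), 12.002750396728516) ((0.5056901574134827, -0.1138591542840004), 0.06429270654916763)
hole ((0.5056345462799072, -0.11290119588375092), (0.03733914718031883, 0.03643348813056946), 51.58843231201172) ((0.5056947469711304, -0.1130555048584938), 0.020228829234838486)
side head [231.85882353 356.32941176] [225 346  16  23 255] [0.45417769 0.3171358  0.07163437] [0.47737788 0.34226871 0.11197337] plane.09 [[0.46912853 0.32816297 0.09      ]]
block ((0.502600908279419, -0.11127442866563797), (0.09202887117862701, 0.09615986794233322), 11.912148475646973) ((0.5035241842269897, -0.11154919117689133), 0.06352190673351288)
hole ((0.5025647282600403, -0.11216621100902557), (0.03986472263932228, 0.03479228541254997), 38.99201583862305) ((0.5023778080940247, -0.11235110461711884), 0.02029293216764927)
tri (array([0.47017186, 0.32891062, 0.08883733]), np.float64(0.0025199467796082845))
```

Request:
play_rows([
  [[1,0.026,-0.0186,0,0],[1,0.026,-0.0186,0,0],[1,0.026,-0.0186,0,0],[1,0.026,-0.0186,0,0],[1,0.026,-0.0186,0,0]],
])

```text
t: 0.52
position: [0.2594, -0.3681, 0.4044]
eef_rot: [-3.101, -0.498, 0.0]
contact_force: [0.4, -0.7, 0.2]
width: 0.997
finger_force: 0.0
```

Request:
play_rows([
  [[1,0.026,-0.0186,0,0],[1,0.026,-0.0186,0,0],[1,0.026,-0.0186,0,0],[1,0.026,-0.0186,0,0],[1,0.026,-0.0186,0,0]],
])

```text
t: 0.93
position: [0.3537, -0.239, 0.4046]
eef_rot: [-3.102, -0.498, 0.0]
contact_force: [0.3, -0.3, 0.8]
width: 1.0
finger_force: 0.0
```

Request:
play_rows([
  [[1,0.026,-0.0186,0,0],[1,0.026,-0.0186,0,0],[1,0.026,-0.0186,0,0],[1,0.02,-0.0186,0,0],[1,0,0,0,0]],
])

```text
t: 1.35
position: [0.4242, -0.1359, 0.4045]
eef_rot: [-3.1, -0.505, -0.0]
contact_force: [0.9, -0.2, -0.1]
width: 1.0
finger_force: 0.0
```

```bash
cat >> h.py <<'E'
def wrist(save):
    from station import sense,cams
    from scipy.spatial.transform import Rotation as Ro
    s=sense();c=cams.capture("wrist");c={k:np.asarray(v) for k,v in c.items()}
    T=np.eye(4);T[:3,:3]=Ro.from_rotvec(s["eef_rot"]).as_matrix();T[:3,3]=s["position"]
    cv2.imwrite("pics/"+save+".png",c["color"][...,::-1]);M=T@c["mount"]
    np.savez(save,M=M,**c)
    print(s["position"],s["eef_rot"],"z_map max",c["z_map"].max());return c,M,T
E
python3 - <<'E'
from h import *
c,M,T=wrist("w1");W=world(c,M)
uv=np.linalg.inv(M)@[.504,-.1125,.06,1];print(M.round(3).tolist(),c["fx"]*uv[0]/-uv[2]+c["cx"],c["fy"]*uv[1]/uv[2]+c["cy"])
E
```

```text
[ 0.42415447 -0.13589392  0.40449289] [-3.09955560e+00 -5.04792057e-01 -3.75138086e-04] z_map max 0.4618657
[[0.316, 0.915, 0.252, 0.489], [-0.949, 0.305, 0.084, -0.115], [0.0, -0.265, 0.964, 0.373], [0.0, 0.0, 0.0, 1.0]] 323.1523910547807 106.93996386631747
```

View pics/w1.png

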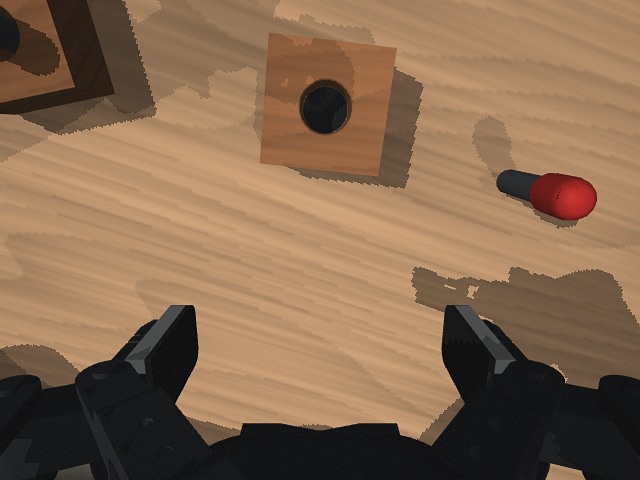

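Wrist view: the hole is at about (325,106), 2 px from the prediction, with the red punch off to the right. I'm going on to the brass punch.

Request:
play_rows([
  [[1,0.008,-0.0294,0,0],[1,0.008,-0.0294,0,0],[1,0.008,-0.0294,0,0],[1,0.008,-0.0294,0,0],[1,0.008,-0.0294,0,0]],
])

```text
t: 1.82
position: [0.4143, 0.0135, 0.4046]
eef_rot: [3.102, 0.496, -0.0]
contact_force: [1.2, -0.6, -0.3]
width: 1.001
finger_force: 0.0
```

Request:
play_rows([
  [[1,0.008,-0.0294,0,0],[1,0.008,-0.0294,0,0],[1,0.008,-0.0294,0,0],[1,0.008,-0.0294,0,0],[1,0.008,-0.0294,0,0]],
])

```text
t: 2.23
position: [0.4065, 0.1658, 0.4046]
eef_rot: [3.102, 0.497, -0.0]
contact_force: [0.4, -0.3, 0.0]
width: 0.998
finger_force: 0.0
```

Request:
play_rows([
  [[1,0.008,-0.0294,0,0],[1,0.008,-0.0294,0,0],[1,0.008,-0.0294,0,0],[1,0.008,-0.0294,0,0],[1,0,0,0,0]],
])

```text
t: 2.65
position: [0.4, 0.2895, 0.4043]
eef_rot: [-3.1, -0.502, 0.0]
contact_force: [-0.1, -0.3, -0.3]
width: 0.998
finger_force: 0.0
```

```bash
python3 - <<'E'
from h import *
d=np.load("w1.npz");g=cv2.cvtColor(d["color"],cv2.COLOR_RGB2HSV)
k,ce,s=big(box(g[...,2]<75,285,65,365,150))
q=max(cv2.findContours(k.astype(np.uint8),0,1)[0],key=len)
P=plane(d,q[:,0],d["M"],.06)[:,:2].astype(np.float32)
print("hole",cv2.fitEllipse(P),cv2.minEnclosingCircle(P))
c,M,T=wrist("w2")
hsv=cv2.cvtColor(c["color"],cv2.COLOR_RGB2HSV)
W=world(c,M);m=((W[...,2]>.075)&(W[...,2]<.13)&(cv2.inRange(hsv,(10,120,40),(35,255,255))>0)).astype(np.uint8)
k,ce,s=big(m);p=W[k];print(ce,s,p.min(0),p.max(0));
hi=p[p[:,2]>.085];print("circle",cv2.minEnclosingCircle(hi[:,:2].astype(np.float32)), "top",p[p[:,2]>p[:,2].max()-.002].mean(0), cv2.minMaxLoc(hi[:,0]))
E
```

```text
hole ((0.5045151114463806, -0.11307314783334732), (0.035009440034627914, 0.037262775003910065), 83.50143432617188) ((0.5044659972190857, -0.11348814517259598), 0.01910443976521492)
[0.40001446 0.28946609 0.40432586] [-3.10030630e+00 -5.02490683e-01  4.64289692e-04] z_map max 0.4634774
[298.22183709 109.45465049] [ 276   85   46   49 1731] [0.45669323 0.31216354 0.08679759] [0.48581203 0.34135793 0.11099668]
circle ((0.47126466035842896, 0.32694223523139954), 0.014859838411211967) top [0.47124761 0.32666548 0.10952181] (0.4566932268573846, 0.4858120322186484, (0, 1686), (0, 27))
```

View pics/w2.png

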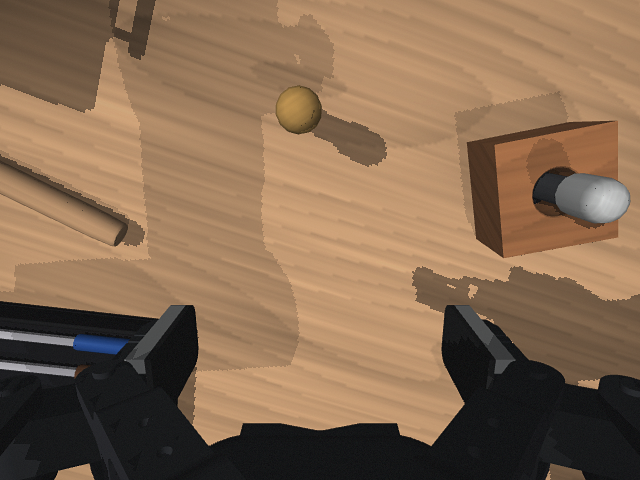

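The brass head is at (298,109) in the wrist image, giving (0.471, 0.327) with radius 14.9 mm and top at 0.110, which matches the given sizes. The steel holder is well to the right and the space around the head is clear.

Request:
play_rows([
  [[1,0.0265,-0.0044,0,0],[1,0.0265,-0.0044,0,0],[1,0.0265,-0.0043,0,0],[1,0,0,0.02,0],[1,0,0,0.02,0]],
])

```text
t: 3.12
position: [0.4733, 0.3228, 0.3642]
eef_rot: [3.102, 0.496, 0.002]
contact_force: [0.6, -0.0, -0.9]
width: 1.005
finger_force: 0.0
```

Request:
play_rows([
  [[1,0,0,0.02,0],[1,0,0,0.01,0],[1,0,0,0,0]],
])

```text
t: 3.37
position: [0.4719, 0.3229, 0.3326]
eef_rot: [3.101, 0.496, -0.007]
contact_force: [0.3, 0.6, -1.6]
width: 0.998
finger_force: 0.0
```

Request:
play_rows([
  [[1,0.001,-0.004,0.018,0],[1,0,0,0.02,0],[1,0,0,0.02,0],[1,0,0,0.02,0],[1,0,0,0,0]],
])

```text
t: 3.78
position: [0.4712, 0.3275, 0.2545]
eef_rot: [3.101, 0.497, -0.007]
contact_force: [-0.4, 0.4, -0.5]
width: 1.005
finger_force: 0.0
```

Request:
play_rows([
  [[1,0,0,0.014,0],[1,0,0,0,0],[1,0,0,0,0]],
])

```text
t: 4.03
position: [0.4717, 0.3282, 0.2441]
eef_rot: [-3.102, -0.498, -0.002]
contact_force: [1.0, 1.1, 0.1]
width: 0.999
finger_force: 0.0
```

```bash
python3 -c "
from h import *
wrist('w3')"
```

```text
[0.47173182 0.32817227 0.24406576] [-3.10165282e+00 -4.98159923e-01 -1.56492430e-03] z_map max 0.2644223
```

View pics/w3.png

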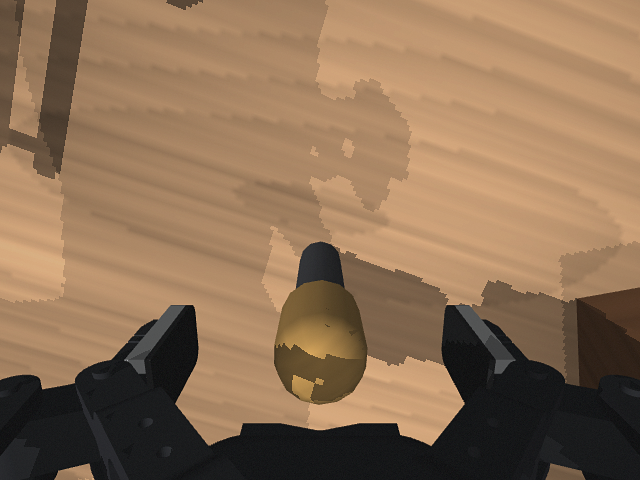

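The head sits centred between the pads at (320,340). I'll go down 3 mm and close.

Request:
play_rows([
  [[0.6,0,0,0.003,0],[0.4,0,0,0,0],[0.3,0,0,0,0],[0.25,0,0,0,0],[0.2,0,0,0,0]],
], newtons=50)

```text
t: 4.5
position: [0.4714, 0.3284, 0.2402]
eef_rot: [3.102, 0.499, 0.001]
contact_force: [0.3, -1.8, 1.6]
width: 0.337
finger_force: 49.1
```

Request:
play_rows([
  [[0,0,0,0,0],[0,0,0,0,0],[0,0,0,0,0],[0,0,0,0,0],[0,0,0,0,0]],
])

```text
t: 4.92
position: [0.4714, 0.3284, 0.2402]
eef_rot: [3.102, 0.499, 0.001]
contact_force: [-0.6, -1.3, 6.0]
width: 0.33
finger_force: 49.6
```

Request:
play_rows([
  [[0,0,0,-0.01,0],[0,0,0,-0.01,0],[0,0,0,-0.02,0],[0,0,0,0,0],[0,0,0,0,0]],
])

```text
t: 5.33
position: [0.4713, 0.3284, 0.2804]
eef_rot: [-3.101, -0.499, -0.003]
contact_force: [-0.3, -0.1, -3.7]
width: 0.336
finger_force: 49.9
```

Request:
play_rows([
  [[0,0,0,-0.02,0],[0,0,0,-0.03,0],[0,0,0,-0.03,0],[0,0,0,-0.03,0],[0,0,0,-0.018,0]],
])

```text
t: 5.75
position: [0.4712, 0.3284, 0.4098]
eef_rot: [-3.101, -0.499, -0.003]
contact_force: [0.4, -0.1, -2.8]
width: 0.336
finger_force: 50.3
```

```bash
python3 - <<'E'
from h import *
wrist('w4')
E
```

```text
[0.47123271 0.32838089 0.40979412] [-3.10117273e+00 -4.98650776e-01 -2.96472283e-03] z_map max 0.46800202
```

View pics/w4.png

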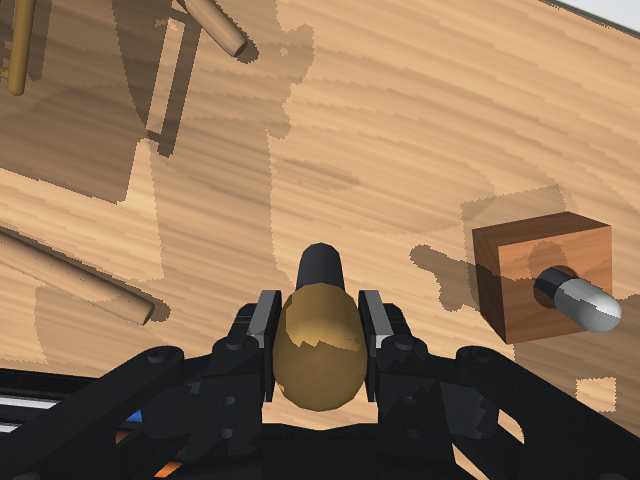

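The punch is held straight, centred at (320,345). Its foot is about 0.17 m up, well clear of the steel punch, so I'm carrying it to the socket.

Request:
play_rows([
  [[0,-0.003,0.012,0,0],[0,-0.005,0.021,0,0],[0,-0.006,0.024,0,0],[0,-0.006,0.024,0,0],[0,-0.006,0.024,0,0]],
])

```text
t: 6.22
position: [0.4793, 0.2189, 0.405]
eef_rot: [3.101, 0.499, -0.007]
contact_force: [0.2, -0.5, -3.6]
width: 0.333
finger_force: 50.2
```

Request:
play_rows([
  [[0,-0.006,0.024,0,0],[0,-0.006,0.024,0,0],[0,-0.006,0.024,0,0],[0,-0.006,0.024,0,0],[0,-0.006,0.024,0,0]],
])

```text
t: 6.63
position: [0.4882, 0.0954, 0.4051]
eef_rot: [-3.101, -0.498, 0.006]
contact_force: [0.8, 0.4, -4.4]
width: 0.335
finger_force: 50.2
```

Request:
play_rows([
  [[0,-0.006,0.024,0,0],[0,-0.006,0.024,0,0],[0,-0.006,0.024,0,0],[0,-0.006,0.024,0,0],[0,-0.006,0.024,0,0]],
])

```text
t: 7.05
position: [0.4972, -0.0279, 0.4052]
eef_rot: [-3.1, -0.498, 0.006]
contact_force: [0.3, 0.3, -3.9]
width: 0.338
finger_force: 50.3
```

Request:
play_rows([
  [[0,-0.006,0.024,0,0],[0,-0.006,0.024,0,0],[0,-0.003,0.012,0,0],[0,0,0,0,0],[0,0,0,0,0]],
])

```text
t: 7.47
position: [0.5021, -0.0881, 0.4062]
eef_rot: [-3.1, -0.497, 0.003]
contact_force: [0.6, 0.5, -3.3]
width: 0.336
finger_force: 50.3
```

Request:
play_rows([
  [[0,-0.003,0.012,0,0],[0,-0.0025,0.0125,0,0],[0,0,0,0.02,0],[0,0,0,0.03,0],[0,0,0,0.02,0]],
])

```text
t: 7.88
position: [0.5045, -0.1131, 0.3356]
eef_rot: [-3.101, -0.499, 0.002]
contact_force: [-0.8, 0.4, -3.7]
width: 0.332
finger_force: 50.3
```

Request:
play_rows([
  [[0,0,0,0.013,0],[0,0,0,0,0],[0,0,0,0,0]],
])

```text
t: 8.13
position: [0.5049, -0.1131, 0.3247]
eef_rot: [-3.101, -0.499, 0.001]
contact_force: [-0.1, -0.2, -2.7]
width: 0.337
finger_force: 50.3
```

```bash
python3 - <<'E'
from h import *
from station import cams
wrist('w5')
a=[]
for n,(x,y) in (("scene",(256,200)),("side",(366,200))):
    c=cams.capture(n);a.append(cv2.resize(c["color"][y-90:y+90,x-90:x+90,::-1],(400,400)))
cv2.imwrite("pics/fit.png",np.hstack(a))
E
```

```text
[ 0.50493032 -0.11308849  0.32467119] [-3.10136155e+00 -4.98976467e-01  9.22206512e-04] z_map max 0.3640672
```

View pics/fit.png

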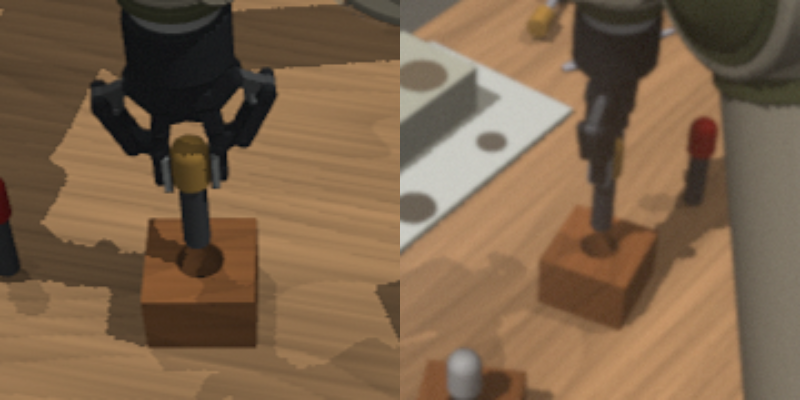

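View pics/w5.png

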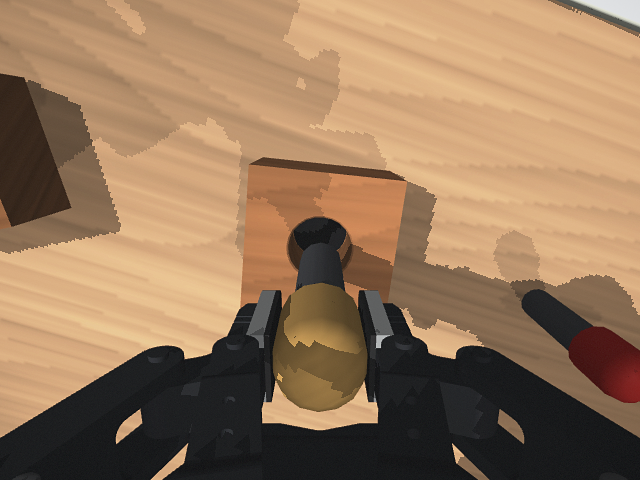

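Both views show the foot just above the hole and laterally in line with it: at (200,245) above the hole at (200,260) in the left crop, and both centred on column 320 in the wrist view. I'll lower it in, watching the force.

Request:
play_rows([
  [[0,0,0,0.01,0],[0,0,0,0.01,0],[0,0,0,0.01,0],[0,0,0,0.005,0],[0,0,0,0,0]],
])

```text
t: 8.7
position: [0.5045, -0.1128, 0.288]
eef_rot: [-3.1, -0.498, 0.004]
contact_force: [-0.3, 0.2, -3.3]
width: 0.333
finger_force: 50.3
```

Request:
play_rows([
  [[0,0,0,0.006,0],[0,0,0,0.006,0],[0,0,0,0.006,0],[0,0,0,0.004,0],[0,0,0,0,0]],
])

```text
t: 9.12
position: [0.5046, -0.1128, 0.2667]
eef_rot: [-3.101, -0.499, 0.002]
contact_force: [-0.3, -0.8, -4.2]
width: 0.332
finger_force: 50.4
```

Free so far, with the foot about 12 mm above the bottom.

Request:
play_rows([
  [[0,0,0,0.003,0],[0,0,0,0.003,0],[0,0,0,0.002,0],[0,0,0,0,0]],
])

```text
t: 9.45
position: [0.5047, -0.1128, 0.2593]
eef_rot: [-3.101, -0.499, 0.001]
contact_force: [-0.9, 0.2, -3.0]
width: 0.338
finger_force: 50.4
```

Request:
play_rows([
  [[0,0,0,0.001,0],[0,0,0,0.001,0],[0,0,0,0,0]],
])

```text
t: 9.7
position: [0.5048, -0.1129, 0.2576]
eef_rot: [-3.102, -0.499, 0.0]
contact_force: [0.5, 0.8, -3.4]
width: 0.333
finger_force: 50.4
```

Request:
play_rows([
  [[0,0,0,0.001,0],[0,0,0,0,0],[0,0,0,0,0]],
])

```text
t: 9.95
position: [0.5048, -0.1129, 0.2567]
eef_rot: [-3.102, -0.499, 0.0]
contact_force: [-0.5, 0.5, -3.8]
width: 0.34
finger_force: 50.4
```

Request:
play_rows([
  [[0,0,0,0.001,0],[0,0,0,0,0],[0,0,0,0,0]],
])

```text
t: 10.2
position: [0.5048, -0.1129, 0.2557]
eef_rot: [-3.102, -0.499, 0.0]
contact_force: [-0.7, -0.4, -3.6]
width: 0.333
finger_force: 50.4
```

Request:
play_rows([
  [[0,0,0,0.001,0],[0,0,0,0,0],[0,0,0,0,0]],
])

```text
t: 10.45
position: [0.5049, -0.1129, 0.2551]
eef_rot: [3.101, 0.499, 0.001]
contact_force: [-1.1, 0.7, 3.4]
width: 0.34
finger_force: 50.9
```

The force changed by +7 N, so the punch is on the bottom. I'll ease the grip and open gently.

Request:
play_rows([
  [[0.3,0,0,0,0],[0.34,0,0,0,0],[0.38,0,0,0,0],[0.42,0,0,0,0],[0.5,0,0,0,0]],
], newtons=20)

```text
t: 10.87
position: [0.5048, -0.1129, 0.2545]
eef_rot: [3.102, 0.499, -0.0]
contact_force: [-0.2, 0.4, 0.3]
width: 0.502
finger_force: 0.0
```

Request:
play_rows([
  [[0.7,0,0,0,0],[0.9,0,0,0,0],[0.9,0,0,0,0],[0.9,0,0,0,0]],
])

```text
t: 11.2
position: [0.5048, -0.1129, 0.2547]
eef_rot: [-3.102, -0.499, 0.0]
contact_force: [-0.4, 0.7, 0.7]
width: 0.897
finger_force: 0.0
```

Request:
play_rows([
  [[0.9,0,0,-0.01,0],[0.9,0,0,-0.02,0],[0.9,0,0,-0.03,0],[0.9,0,0,-0.03,0],[0.9,0,0,-0.03,0]],
])

```text
t: 11.62
position: [0.5045, -0.1127, 0.3769]
eef_rot: [3.102, 0.499, 0.001]
contact_force: [1.1, 0.9, 0.0]
width: 0.897
finger_force: 0.0
```

Request:
play_rows([
  [[0.9,0,0,-0.03,0],[0.9,0,0,0,0],[0.9,0,0,0,0],[0.9,0,0,0,0],[0.9,0,0,0,0]],
])

```text
t: 12.03
position: [0.5047, -0.1128, 0.4037]
eef_rot: [-3.101, -0.498, 0.003]
contact_force: [0.4, 0.1, -0.3]
width: 0.904
finger_force: 0.0
```

```bash
python3 - <<'E'
from h import *
from station import cams
a=[]
for n,(x,y,w) in (("scene",(280,220,150)),("side",(350,230,110))):
    c=cams.capture(n);a.append(cv2.resize(c["color"][y-w:y+w,x-w:x+w,::-1],(400,400)))
    W=world(c,c["extrinsics"]);hsv=cv2.cvtColor(c["color"],cv2.COLOR_RGB2HSV)
    near=(np.hypot(W[...,0]-.5045,W[...,1]+.113)<.03)&(W[...,2]>.08)&(W[...,2]<.14)
    p=W[near&(cv2.inRange(hsv,(10,120,40),(35,255,255))>0)];print(n,len(p),p.min(0),p.max(0))
cv2.imwrite("pics/end.png",np.hstack(a))
E
```

```text
scene 365 [ 0.49136329 -0.1277977   0.08223225] [ 0.52052425 -0.09865865  0.12763475]
side 255 [ 0.48816811 -0.12530451  0.08040967] [ 0.51654028 -0.09683331  0.12657712]
```

View pics/end.png

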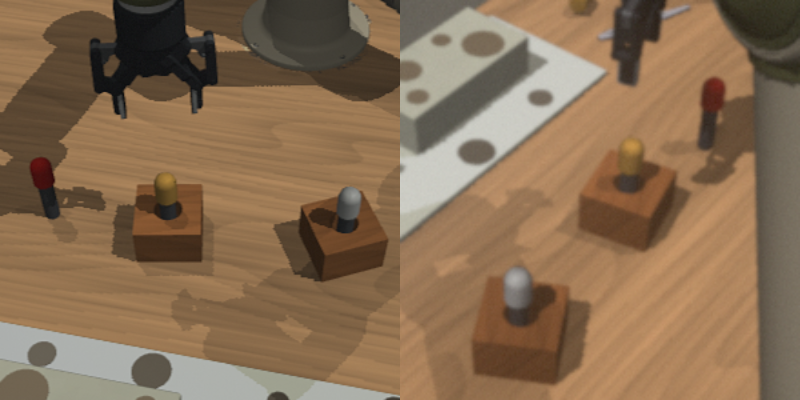

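The brass punch stands in the holder at (167,190) in the left crop, top at about 0.126 m. The red and steel punches stand as before, and the gripper is clear.

```bash
python3 -c "
from station import job
print(job.job_done())"
```

```text
the job is handed in; nothing more can be done
None
```

The brass-headed punch was lowered, still gripped, to the bottom of the empty holder's hole and now stands upright there; the red and bright-headed punches were left where they were, and I handed the job in at about 12 s.

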